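# Bring a sample tube into the beam of a turbidity reader and hold its sprung shutter open

### The job

On the turbidity reader, slide the tall capped sample tube along the deck from its outer ring into the middle ring, between lamp port and detector, without lifting or tipping it (that would stir up what has settled), and let go of it. Only then pull the sprung shutter slide out at the left of the reader until its pointer stands at the long line, the last of the three, and keep holding it there: it springs shut when released, so the program finishes with the gripper still holding the slide steadily at that line. Leave the short sealed reference vial on its own ring and everything else on the bench where it is.

Things in the scene. Friction and masses are not known exactly. Their poses are not given: they have to be found in the camera images.
- reader: Turbidity reader, fixed: grey metal base plate 170 x 320 mm (x, y), its top (the deck) 14 mm above the bench. Origin: middle of its underside; x to its back, y to its left seen from the robot, z up. White lamp housing at the back: x +5..+83, y -160..+55, top 72 mm above the bench. Tubes slide along x = -30 over three dark rings 48 mm across, at y = -105, 0 and +105 mm.
- detector_post (a point): Middle of the top of the small white detector post in front of the middle ring: 22 x 34 mm (x, y), 66 mm high above the bench, at x -73, y 0 in the reader's frame. Facing it, a dark lamp port stands out of the housing to x = 0. The lane for the tube between them is 62 mm wide.
- read_ring (a point): Centre of the reader's middle ring on the deck surface (x -30, y 0, z 14 mm in the reader's frame), between lamp port and detector post.
- sample_tube: The sample: self-standing 50 ml centrifuge tube with screw cap, 114 mm tall, 55 to 75 g; body 29 mm across, cap 34 mm across (from 96 to 114 mm above the foot). Stands upright on the deck in the left or the right outer ring, up to 6 mm off its centre. Origin: centre of its foot; z up.
- reference: Sealed reference vial, to be left alone: clear glass cylinder with a ribbed black cap, 33 mm across and only 64 mm tall, in the reader's other outer ring. Origin: centre of its foot; z up.
- slide (a joint): How far the shutter slide is pulled out (m); 0 = shut, where its spring always returns it. It moves straight along the reader's +y, out of the left end of the housing. Pointer at the three dark lines on the base: 0 (short), 0.018 (short, half open), 0.036 (long, fully open); beyond, it shades the beam again, stop at 0.055. Spring force about 3 N when shut, 7 N at the long line.
- slide_grip (a point): Grip point on the slide, 74 mm above the bench, in its black upright tab: 12 mm thick along the reader's y (pull direction), 30 mm wide along x, from 18 to 88 mm above the bench; at x +45, y +100 when shut, 35 mm clear of the housing. A flat steel bar 16 mm wide, 42 to 48 mm up, leads from it into the housing. A small pointer at its foot looks to the robot's side.
- open_line (a point): Inner end, next to the pointer, of the long line on the base (x +28, y +136, z 14 mm in the reader's frame). Lines are dark, 2 mm wide, run along x; the long one is 26 mm, the two short ones 13 mm long.
- tin: Bystander: round white pot, 53 mm across, 30 mm high, loose at the right of the reader. Origin: middle of its underside.
- blue_tube: Bystander: another 50 ml tube with a screw cap, 114 mm tall, standing on the bench behind the reader (not on its deck). Origin: centre of its foot.
Not all that is in view belongs to the job. Leave any pink or red look-alike of the sample_tube alone.

How it is judged:
By the outcome, as a careful person would: the job done as asked, in the order asked, and still so for the second after the job is handed in, while the arm keeps its last pose, push and grip.
It also fails if it takes over 43 s, if anything falls off the work surface, if the arm or the gripper's body presses on something with over 40 N, if the wrist force passes 120 N, or if a joint passes its speed limit or range.

### The arm

A 6-joint arm with a two-finger parallel gripper is mounted at the origin on the work surface; the furniture and walls round the work are solid. World frame = base frame: x ahead of the robot, y to its left, z up, the work surface at z = 0. Lengths are in m, angles in rad, forces in N, time in s.
With the tool pointing down it reaches from about 0.3 to 0.875 m from the base axis. Payload 6.4 kg.
Tool frame: the origin (TCP) lies between the finger pads; the fingertips stand 25 mm ahead of it and the grasp point (between the pads) lies 6 mm ahead of it; z points along the fingers, y is the line along which they close (so a half turn about z gives the same grasp; the last joint's range is limited). The gripper opens to 85 mm and grips with 20 to 120 N. Pads are 22 mm wide; open, the fingers measure 114 mm over their backs; the gripper's body (76 mm by 85 mm) begins 54 mm behind the grasp point. The pads swing forward as they close: fully open they stand 13 mm farther back than shut.
Start: joints at [1.018, 0.181, 1.607, -0, 1.354, -0.206], TCP at [0.195, 0.541, 0.256] pointing down, gripper open.
Joint ranges: [-2.99, 2.99], [-0.89, 2.07], [0.3, 2.58], [-1.14, 4.28], [0, 2.63], [-3.12, 3.12]. Speed limits (rad/s): [2.57, 2.57, 3.01, 3.14, 3.14, 3.14].

### API

Orientations are given as a unit quaternion [w, x, y, z].
In Python, from bench import ctrl gives the robot as it stands.
- The arm moves only by the tool servo_tool, never from a script. Its argument "series" is text: rows parted by semicolons, each of 7 numbers parted by spaces: the gripper command: -1 is fully open, 1 is shut, values between are in proportion, then the shift along the tool's x, y, z in m, then the turn, a rotation vector about the tool's x, y, z in degrees. A call has 1 to 12 rows; each row is the pose to reach, as a shift and turn from the pose commanded when the call began, along the tool's axes at that moment; what a row does not reach only later rows make up. A row lasts 1/12 s, in which the tool goes at most 41.7 mm and 7.16 degrees, less where a joint would pass 70% of its speed; a pose out of reach is approached as far as the arm can. A call with a gripper value outside its range is refused whole. The fingers move at their own pace and stop on an object; the grip force is fixed at half the most. Time passes only in rows, so rows that repeat a pose let the fingers close. It gives the time, the measured TCP pose, the force, the opening and the grip force at its end, in the units of the state.
- ctrl.get_obs(): the state, without advancing time (a new reading comes with each control period).
- ctrl.camera(name): name is "scene" or "top" or "wrist"; returns a dict with "img" (384x512x3 uint8, red, green, blue), "z_map" (384x512 float32, m along the optical axis (not along the pixel's ray), 0 where there is no reading), "fovy" (degrees; the focal length in pixels is half the picture's height over the tangent of half this angle, whatever the lens; pixels are square), "cx", "cy" (the principal point, pixels), "extrinsics" (4x4, takes a point from camera to world coordinates); the wrist camera has in their place "T_tool_cam" (4x4, takes a point from camera to tool coordinates, whose origin is the TCP and whose axes are the flange's). Camera axes: x right, y down, z forward; pixel columns grow to the right and rows downward; lengths in m; the calibration is good to about 2 mm. A picture is of the moment at which its call begins: read the wrist's pose just before it.
- ctrl.hand_in(): hands the job in; it is judged then, once.
The state is a dict: "time_s": time; "q": joint angles; "dq": joint speeds; "joint_efforts": joint torques, N m; "eef_pos": TCP position; "eef_rot": TCP orientation; "wrist_force": force on the tool from outside, world axes, zero at the start; "torque": the same for the moment, N m; "opening": opening from 0.0 (shut) to 1.0 (fully open); "grasp_force": force on a finger pad.
Only numpy, scipy, OpenCV 4.12 (cv2) and the standard library are available. Lean on these libraries where they do the work, as an engineer would, in place of code of your own. Each camera call takes 0.05 s, during which the arm holds its last target. There are 200 camera calls.

## Working session

There is one attempt and no reset: what is moved stays moved. The work goes in short steps, Python scripts to look and compute and a tool call to move; the robot and the scene stay as the last step left them, time stands still between calls to the robot, and variables do not carry over. Pictures are saved under pics/ and viewed, at most 12 in all, crops included, and the job is handed in when it is done.

Besides the shell and the picture viewer there is one more tool, called after "Request:" in YAML: its name, and indented under it one key for each argument. servo_tool: Moves the arm, as the interface text tells. Its arguments: {"type":"object","properties":{"series":{"type":"string"}},"required":["series"]}

```bash
mkdir -p pics; ls; cat > h.py <<'E'
import numpy as np, cv2
from bench import ctrl
from scipy.spatial.transform import Rotation as R
def cam(n):
    o=ctrl.get_obs(); c=ctrl.camera(n); im=c["img"]; f=im.shape[0]/2/np.tan(np.radians(c["fovy"])/2)
    if n=="wrist":
        T=np.eye(4); q=o["eef_rot"]; T[:3,:3]=R.from_quat([q[1],q[2],q[3],q[0]]).as_matrix(); T[:3,3]=o["eef_pos"]; T=T@c["T_tool_cam"]
    else: T=np.array(c["extrinsics"])
    v,u=np.mgrid[:im.shape[0],:im.shape[1]]; z=c["z_map"]
    P=np.stack([(u-c["cx"])/f*z,(v-c["cy"])/f*z,z],-1)@T[:3,:3].T+T[:3,3]
    return im,z,P,dict(T=T,f=f,cx=c["cx"],cy=c["cy"])
def ray(k,u,v,h):
    d=k["T"][:3,:3]@np.array([(u-k["cx"])/k["f"],(v-k["cy"])/k["f"],1]); o=k["T"][:3,3]
    return o+d*(h-o[2])/d[2]
def save(n,im): cv2.imwrite(n,cv2.cvtColor(im,cv2.COLOR_RGB2BGR))
E
python3 - <<'E'
from h import *
print(ctrl.get_obs())
for n in("scene","top"):
    im,z,P,k=cam(n); np.savez(n,im=im,z=z,P=P,**k); save(f"pics/{n}.png",im); print(n,k)
E
```

```text
pics
{'time_s': 0.0, 'q': array([ 1.01768944e+00,  1.81550824e-01,  1.60800794e+00,  5.49068258e-05,
        1.35378465e+00, -2.06264484e-01]), 'dq': array([-0.00111469, -0.00040614,  0.00043974,  0.000157  ,  0.00112005,
       -0.00093572]), 'joint_efforts': array([ 1.20366029e-03, -4.44870615e+01, -3.51336157e+01, -2.78956722e-04,
        9.00539366e-03, -3.36524046e-06]), 'eef_pos': array([0.19513921, 0.54034072, 0.25537864]), 'eef_rot': array([-3.49335342e-04,  1.72559015e-01,  9.84998791e-01, -8.03099947e-04]), 'wrist_force': array([ 0.39956277,  0.22359009, -0.58615291]), 'torque': array([ 0.03897186, -0.01242995, -0.04365715]), 'grasp_force': 0.0, 'opening': 0.99655877175796}
scene {'T': array([[ 0.85305862, -0.41714404,  0.31349933,  0.2680934 ],
       [-0.52177653, -0.67458927,  0.52218634, -0.57274509],
       [-0.00634363, -0.60903215, -0.79312016,  0.7587076 ],
       [ 0.        ,  0.        ,  0.        ,  1.        ]]), 'f': np.float64(415.7394982351504), 'cx': 250.51168619851546, 'cy': 193.9212900615666}
top {'T': array([[-0.01405217, -0.99815153,  0.05912744,  0.44995191],
       [-0.99983613,  0.01470161,  0.01056304, -0.13056777],
       [-0.01141278, -0.05896931, -0.99819455,  1.17612239],
       [ 0.        ,  0.        ,  0.        ,  1.        ]]), 'f': np.float64(436.3818107610787), 'cx': 257.3874973568631, 'cy': 193.64422995773347}
```

```bash
ls -la pics
```

```text
total 464
drwxr-xr-x 2 agent agent   4096 Dec  3 14:00 .
drwxr-xr-x 3 agent agent   4096 Dec  3 14:00 ..
-rw-r--r-- 1 agent agent 227406 Dec  3 14:00 scene.png
-rw-r--r-- 1 agent agent 236675 Dec  3 14:00 top.png
```

View pics/scene.png

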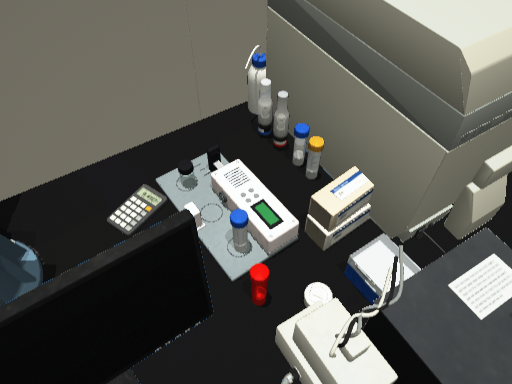

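View pics/top.png

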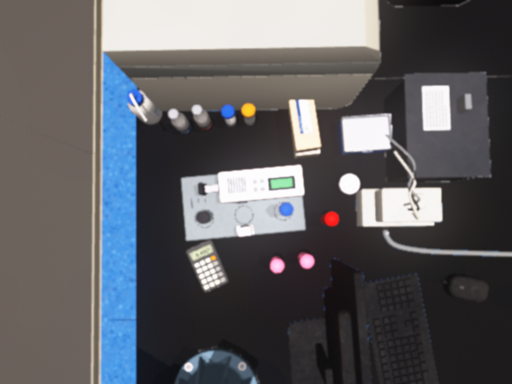

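The top view shows these candidates for the sample: blue cap on the deck's right ring (286,210), blue-capped bench tube (228,111), orange cap (248,110), red (332,219), and pink (277,265) and (307,261). By the description it is (286,210), which is (240,225) in the scene view. The reference is at (204,217), the slide tab at (203,188), and the tin at (349,183).

```bash
python3 - <<'E'
from h import *
d=np.load("top.npz"); im,z,P=d["im"],d["z"],d["P"]; k={a:d[a] for a in("T","f","cx","cy")}
X,Y,Z=P[...,0],P[...,1],P[...,2]
def reg(n,m):
    m=(m&(z>0)).astype(np.uint8); c,_=cv2.findContours(m,0,2); 
    for q in sorted(c,key=cv2.contourArea)[::-1][:3]:
        if cv2.contourArea(q)>8:
            mm=np.zeros_like(m); cv2.drawContours(mm,[q],-1,1,-1); s=(mm&m)>0
            print(n,cv2.contourArea(q),"px",q.mean((0,1)).round(),"P",np.median(P[s],0).round(4),"minmax",P[s].min(0).round(3),P[s].max(0).round(3))
box=np.zeros(z.shape,bool); box[155:250,170:315]=1
# plate
hsv=cv2.cvtColor(im,cv2.COLOR_RGB2HSV)
g=box&(im.min(2)>70)
m=cv2.morphologyEx(g.astype(np.uint8),cv2.MORPH_CLOSE,np.ones((9,9)))
c=max(cv2.findContours(m,0,2)[0],key=cv2.contourArea); r=cv2.minAreaRect(c); pts=cv2.boxPoints(r)
W=np.array([ray(k,u,v,.014) for u,v in pts]); print("plate",pts.round(1).tolist(),W.round(4).tolist(),np.linalg.norm(np.diff(W,axis=0),axis=1))
dk=box&(abs(Z-.014)<.008); print("deck n",dk.sum())
reg("house",box&(abs(Z-.072)<.01)&(im.min(2)>150))
reg("cap",box&(Z>.10))
reg("ref",box&(abs(Z-.078)<.012)&(im.max(2)<80))
reg("det",box&(Z>.05)&(Z<.075)&(np.mgrid[:384,:512][0]>220))
reg("tall",(Z>.14)&(X>.2)&(X<.75)&(Y>-.5)&(Y<.4))
# housing rect
hm=(box&(abs(Z-.072)<.012)).astype(np.uint8); hm[205:]=0
c=max(cv2.findContours(cv2.morphologyEx(hm,cv2.MORPH_OPEN,np.ones((5,5))),0,2)[0],key=cv2.contourArea); p=cv2.boxPoints(cv2.minAreaRect(c))
print("housing",[ray(k,u,v,.072).round(4).tolist() for u,v in p],p.round().tolist())
cr=cv2.resize(im[150:275,165:345],None,fx=4.4,fy=4.4,interpolation=cv2.INTER_CUBIC); save("pics/crop.png",cr)
E
```

```text
plate [[173.10000610351562, 178.3000030517578], [313.29998779296875, 151.3000030517578], [327.8999938964844, 227.1999969482422], [187.6999969482422, 254.3000030517578]] [[0.5633, 0.107, 0.014], [0.6303, -0.2696, 0.014], [0.4268, -0.304, 0.014], [0.3606, 0.0686, 0.014]] [0.38248247 0.20633096 0.37842854]
deck n 4722
house 2456.5 px [260. 183.] P [ 0.5412 -0.1206  0.0717] minmax [ 0.496 -0.236  0.062] [ 0.588 -0.018  0.08 ]
house 85.0 px [245. 232.] P [ 0.4213 -0.0835  0.0653] minmax [ 0.411 -0.101  0.062] [ 0.431 -0.068  0.07 ]
cap 133.5 px [287. 207.] P [ 0.4741 -0.1877  0.1273] minmax [ 0.46  -0.205  0.113] [ 0.491 -0.171  0.132]
ref 36.0 px [201. 190.] P [0.5287 0.0218 0.0871] minmax [0.517 0.017 0.067] [0.542 0.027 0.09 ]
ref 24.5 px [200. 216.] P [0.4583 0.0267 0.078 ] minmax [0.448 0.021 0.074] [0.468 0.034 0.081]
det 102.5 px [246. 230.] P [ 0.4214 -0.0835  0.0648] minmax [ 0.411 -0.101  0.051] [ 0.434 -0.068  0.07 ]
tall 13384.5 px [255.  63.] P [ 0.7422 -0.107   0.3461] minmax [ 0.74  -0.359  0.14 ] [0.75  0.139 0.453]
tall 3738.5 px [409. 149.] P [ 0.583  -0.4658  0.1952] minmax [ 0.441 -0.5    0.14 ] [ 0.75  -0.41   0.205]
tall 3001.0 px [344. 305.] P [ 0.2712 -0.2969  0.3205] minmax [ 0.2  -0.32  0.14] [ 0.353 -0.272  0.377]
housing [[0.5719, -0.0177, 0.072], [0.5886, -0.2312, 0.072], [0.5111, -0.2368, 0.072], [0.4944, -0.0242, 0.072]] [[217.0, 172.0], [301.0, 164.0], [304.0, 195.0], [220.0, 202.0]]
```

View pics/crop.png

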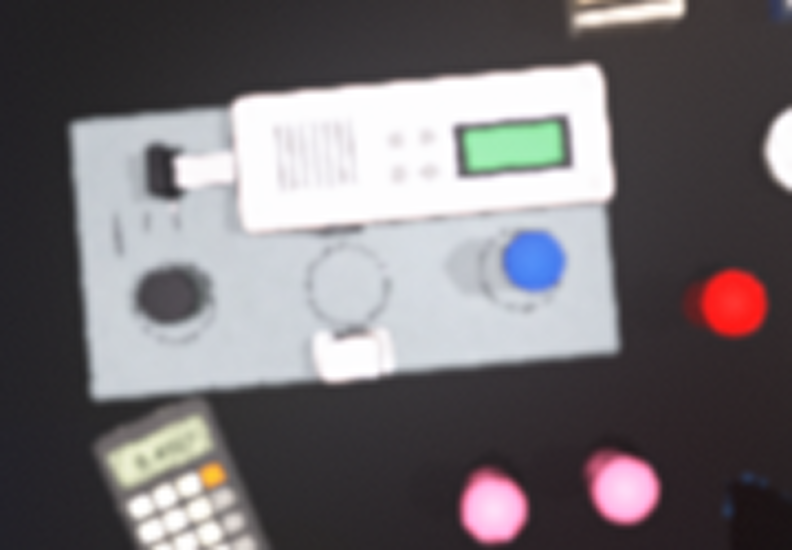

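The crop confirms the choice. The blue-capped tube is on the right ring at crop (533,260), beside the free middle ring (347,285) and the detector (350,355). The tab is at (160,172), with the long line at (118,235). The reader's yaw is about 4.4° and its origin about (0.494, -0.078). The measured detector, cap and tab positions agree with this to 3 mm.

```bash
cat >> h.py <<'E'
def go(p,yaw=4.4):
    o=ctrl.get_obs(); q=o["eef_rot"]; A=R.from_quat([q[1],q[2],q[3],q[0]]); a=np.radians(yaw)
    y=np.array([-np.sin(a),np.cos(a),0]); zz=np.array([0,0,-1.]); B=R.from_matrix(np.c_[np.cross(y,zz),y,zz])
    print("t",round(o["time_s"],2),"at",o["eef_pos"].round(4),"shift",A.inv().apply(np.array(p)-o["eef_pos"]).round(4),"rot",(A.inv()*B).as_rotvec(degrees=True).round(2))
def rd(x,y,z=0,o=(.494,-.078),yaw=4.4):
    a=np.radians(yaw); return np.array([o[0]+np.cos(a)*x-np.sin(a)*y,o[1]+np.sin(a)*x+np.cos(a)*y,z])
E
python3 -c "
from h import *
go([.475,-.188,.24])"
```

```text
t 0.1 at [0.1952 0.5404 0.2555] shift [-0.5107 -0.5899  0.0162] rot [ -0.08  -0.04 -24.27]
```

Request:
servo_tool:
  series: "-1 -0.511 -0.59 0.016 0 0 -24.3;-1 -0.511 -0.59 0.016 0 0 -24.3;-1 -0.511 -0.59 0.016 0 0 -24.3;-1 -0.511 -0.59 0.016 0 0 -24.3;-1 -0.511 -0.59 0.016 0 0 -24.3;-1 -0.511 -0.59 0.016 0 0 -24.3;-1 -0.511 -0.59 0.016 0 0 -24.3;-1 -0.511 -0.59 0.016 0 0 -24.3;-1 -0.511 -0.59 0.016 0 0 -24.3;-1 -0.511 -0.59 0.016 0 0 -24.3;-1 -0.511 -0.59 0.016 0 0 -24.3;-1 -0.511 -0.59 0.016 0 0 -24.3"

```text
time_s: 1.1
eef_pos: [0.3726, 0.0783, 0.2462]
eef_rot: [0.0, -0.039, 0.999, 0.0]
wrist_force: [0.9, 1.1, 0.5]
opening: 1.001
grasp_force: 0.0
```

```bash
python3 -c "
from h import *
go([.475,-.188,.24])"
```

```text
t 1.1 at [0.3726 0.0783 0.2462] shift [-0.0815 -0.2734  0.0063] rot [-0.    0.04  0.03]
```

Request:
servo_tool:
  series: "-1 -0.08 -0.268 0.006 0 0 0;-1 -0.08 -0.268 0.006 0 0 0;-1 -0.08 -0.268 0.006 0 0 0;-1 -0.08 -0.268 0.006 0 0 0;-1 -0.08 -0.268 0.006 0 0 0;-1 -0.08 -0.268 0.006 0 0 0;-1 -0.08 -0.268 0.006 0 0 0;-1 -0.08 -0.268 0.006 0 0 0;-1 -0.08 -0.268 0.006 0 0 0;-1 -0.08 -0.268 0.006 0 0 0"

```text
time_s: 1.93
eef_pos: [0.4725, -0.1802, 0.2395]
eef_rot: [-0.001, -0.038, 0.999, 0.001]
wrist_force: [-0.3, 0.2, 0.0]
opening: 0.999
grasp_force: 0.0
```

```bash
python3 - <<'E'
from h import *
im,z,P,k=cam("wrist"); save("pics/w1.png",im); X,Y,Z=np.moveaxis(P,-1,0)
h=cv2.cvtColor(im,cv2.COLOR_RGB2HSV); m=((h[...,0]>100)&(h[...,0]<130)&(h[...,1]>120)&(h[...,2]>80)).astype(np.uint8)
for q in cv2.findContours(m,0,2)[0]:
    if cv2.contourArea(q)>100:
        mm=np.zeros_like(m); cv2.drawContours(mm,[q],-1,1,-1); s=(mm>0)&(z>0); zt=np.percentile(Z[s],90); t=s&(Z>zt-.004)
        (u,v),r=cv2.minEnclosingCircle(np.argwhere(t)[:,::-1].astype(np.float32)); print("blue",u,v,r,"Ztop",zt,"ctr",ray(k,u,v,.128).round(4),"diam",2*r/k["f"]*np.median(z[t]))
w=(im.min(2)>140)&(abs(Z-.066)<.004)&(X<.46)
if w.any(): print("det",P[w].min(0),P[w].max(0),cv2.minAreaRect(np.argwhere(w)[:,::-1].astype(np.float32)))
go([.475,-.188,.092])
E
```

```text
blue 244.66336059570312 195.732666015625 20.67646026611328 Ztop 0.12693009924449475 ctr [ 0.4704 -0.187   0.128 ] diam 0.032711241343400886
det [ 0.41036155 -0.39160495  0.06201666] [ 0.42970858 -0.06625448  0.06998427] ((200.8077392578125, 117.7900390625), (355.0759582519531, 20.360877990722656), 4.180851936340332)
t 1.98 at [ 0.4725 -0.1797  0.2398] shift [-0.002  -0.0086  0.1477] rot [ 0.06 -0.06  0.06]
```

View pics/w1.png

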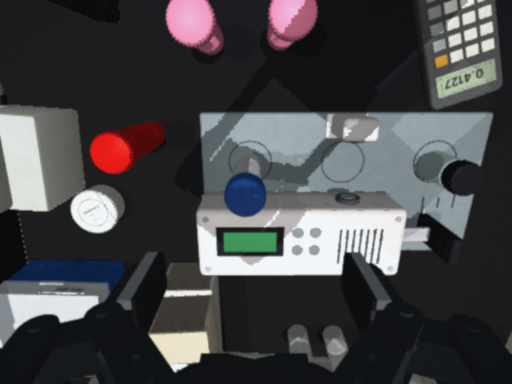

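The wrist view shows the sample's blue cap at (245,195), the empty middle ring at (343,160), the detector at (352,127), and the red tube at (112,150) well clear. Next I descend with the fingers along the lane.

Request:
servo_tool:
  series: "-1 0.001 -0.008 0.02 0 0 0;-1 0.001 -0.008 0.04 0 0 0;-1 0.001 -0.008 0.06 0 0 0;-1 0.001 -0.008 0.08 0 0 0;-1 0.001 -0.008 0.1 0 0 0;-1 0.001 -0.008 0.115 0 0 0;-1 0.001 -0.008 0.13 0 0 0;-1 0.001 -0.008 0.14 0 0 0;-1 0.001 -0.008 0.147 0 0 0;-1 0.001 -0.008 0.147 0 0 0;-1 0.001 -0.008 0.147 0 0 0"

```text
time_s: 2.9
eef_pos: [0.4728, -0.1885, 0.0936]
eef_rot: [0.0, -0.039, 0.999, -0.0]
wrist_force: [-0.3, 0.5, 0.8]
opening: 0.995
grasp_force: 0.0
```

```bash
python3 -c "
from h import *
go([.472,-.1875,.092]); print(rd(-.03,0))
print(ctrl.get_obs()['wrist_force'])"
```

```text
t 2.9 at [ 0.4728 -0.1885  0.0936] shift [0.0008 0.001  0.0016] rot [-0.01  0.01  0.07]
[ 0.46408842 -0.08030157  0.        ]
[-0.32595905  0.47627476  0.8100589 ]
```

Request:
servo_tool:
  series: "-0.6 0 0 0 0 0 0;-0.3 0 0 0 0 0 0;0 0 0 0 0 0 0;0.1 0 0 0 0 0 0;0.2 0 0 0 0 0 0;0.3 0 0 0 0 0 0;0.35 0 0 0 0 0 0;0.4 0 0 0 0 0 0;0.4 0 0 0 0 0 0;0.4 0 0 0 0 0 0;0.4 0 0 0 0 0 0"

```text
time_s: 3.82
eef_pos: [0.4727, -0.1886, 0.0934]
eef_rot: [0.0, -0.039, 0.999, 0.0]
wrist_force: [-0.7, 2.3, 5.1]
opening: 0.331
grasp_force: 47.8
```

```bash
python3 - <<'E'
from h import *
go(list(rd(-.03,0)[:2])+[.0936]); print(ctrl.get_obs()['wrist_force'])
im,z,P,k=cam("scene"); save("pics/s2.png",cv2.resize(im[130:300,150:330],None,fx=3.3,fy=3.3,interpolation=2))
E
```

```text
t 3.82 at [ 0.4727 -0.1886  0.0934] shift [ 2.000e-04  1.087e-01 -1.000e-04] rot [0.02 0.   0.03]
[-0.73843803  2.2967243   5.08124477]
```

View pics/s2.png

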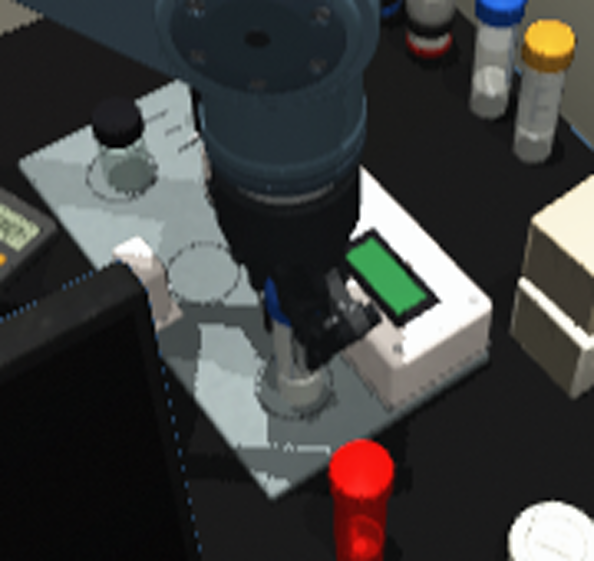

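The fingers grip the tube body below the cap, with the foot still on the right ring (crop 298,395). Now I slide it slowly along the lane.

Request:
servo_tool:
  series: "0.4 0 0.003 0 0 0 0;0.4 0 0.009 0 0 0 0;0.4 0 0.018 0 0 0 0;0.4 0 0.028 0 0 0 0;0.4 0 0.038 0 0 0 0;0.4 0 0.048 0 0 0 0;0.4 0 0.058 0 0 0 0;0.4 0 0.068 0 0 0 0;0.4 0 0.076 0 0 0 0;0.4 0 0.082 0 0 0 0;0.4 0 0.085 0 0 0 0;0.4 0 0.085 0 0 0 0"

```text
time_s: 4.87
eef_pos: [0.4662, -0.1031, 0.0934]
eef_rot: [0.0, -0.039, 0.999, 0.0]
wrist_force: [0.5, 0.9, 6.9]
opening: 0.332
grasp_force: 50.0
```

```bash
python3 - <<'E'
from h import *
go(list(rd(-.03,0)[:2])+[.0934]); print(ctrl.get_obs()['wrist_force'])
im,z,P,k=cam("wrist"); save("pics/w2.png",im); np.savez("w2",im=im,z=z,P=P,**k)
E
```

```text
t 4.87 at [ 0.4662 -0.1031  0.0934] shift [0.0003 0.0229 0.    ] rot [0.03 0.01 0.06]
[0.51325958 0.91905204 6.85076186]
```

View pics/w2.png

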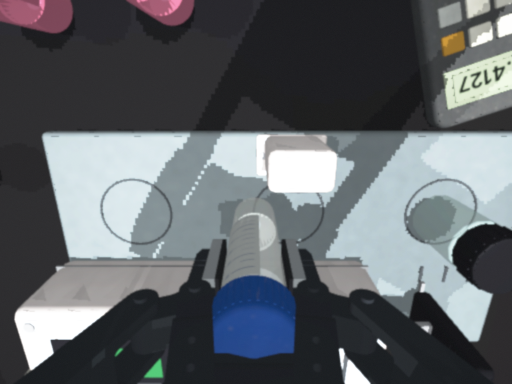

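The held tube's foot is at about (253,212), part-way into the middle ring (about 288,212). The outer rings are at (136,211) and (441,211).

```bash
python3 - <<'E'
from h import *
d=np.load("w2.npz"); k={a:d[a] for a in("T","f","cx","cy")}
a=ray(k,136,211,.014);b=ray(k,441,211,.014)
print(a,b,(a+b)/2,np.linalg.norm(a-b)); print("mid",ray(k,289,212,.014))
Z=d["P"][...,2]; im=d["im"]; w=(im.min(2)>180)&(abs(Z-.066)<.006); w[:, :260]=0; w[:,340:]=0; w[200:]=0
c=np.argwhere(w).astype(np.float32)[:,::-1]; r=cv2.minAreaRect(c); q=cv2.boxPoints(r); print("det",r,[ray(k,*x,.066).round(4).tolist() for x in q])
E
```

```text
[ 0.46952251 -0.1834606   0.014     ] [0.45310681 0.02494287 0.014     ] [ 0.46131466 -0.07925886  0.014     ] 0.2090489943707022
mid [ 0.46202768 -0.07885164  0.014     ]
det ((301.5, 170.5), (41.0, 69.0), 90.0) [[0.4099, -0.101, 0.066], [0.4074, -0.0687, 0.066], [0.4276, -0.0653, 0.066], [0.4302, -0.0991, 0.066]]
```

Request:
servo_tool:
  series: "0.4 0 0.003 0 0 0 0;0.4 0 0.008 0 0 0 0;0.4 0 0.014 0 0 0 0;0.4 0.001 0.019 0 0 0 0;0.4 0.001 0.0225 0 0 0 0;0.4 0.001 0.0235 0 0 0 0;0.4 0.001 0.0235 0 0 0 0;0.4 0.001 0.0235 0 0 0 0"

```text
time_s: 5.58
eef_pos: [0.4634, -0.0803, 0.0934]
eef_rot: [0.0, -0.039, 0.999, 0.0]
wrist_force: [-0.5, -0.3, 6.9]
opening: 0.332
grasp_force: 49.3
```

Request:
servo_tool:
  series: "0.36 0 0 0 0 0 0;0.33 0 0 0 0 0 0;0.3 0 0 0 0 0 0;0.25 0 0 0 0 0 0;0.2 0 0 0 0 0 0;0.1 0 0 0 0 0 0;0 0 0 0 0 0 0;-0.1 0 0 0 0 0 0;-0.2 0 0 0 0 0 0;-0.2 0 0 0 0 0 0"

```text
time_s: 6.42
eef_pos: [0.4632, -0.0807, 0.0931]
eef_rot: [-0.0, -0.039, 0.999, 0.0]
wrist_force: [-0.3, 0.1, 0.1]
opening: 0.6
grasp_force: 0.0
```

```bash
python3 - <<'E'
from h import *
go([.463,-.0795,.24]); print(ctrl.get_obs()['wrist_force'])
E
```

```text
t 6.42 at [ 0.4632 -0.0807  0.0931] shift [ 0.0002  0.0012 -0.1469] rot [ 0.01 -0.01  0.03]
[-0.32659135  0.11004846  0.12295583]
```

Request:
servo_tool:
  series: "-0.2 0 0 -0.015 0 0 0;-0.2 0 0 -0.035 0 0 0;-0.2 0 0 -0.06 0 0 0;-0.2 0 0 -0.09 0 0 0;-0.2 0 0 -0.12 0 0 0;-0.2 0 0 -0.147 0 0 0;-0.2 0 0.02 -0.147 0 0 0;-0.2 -0.02 0.05 -0.147 0 0 0;-0.2 -0.04 0.08 -0.147 0 0 0;-0.2 -0.06 0.1 -0.147 0 0 0;-0.2 -0.065 0.105 -0.147 0 0 0;-0.2 -0.065 0.105 -0.147 0 0 0"

```text
time_s: 7.42
eef_pos: [0.5206, 0.0303, 0.2401]
eef_rot: [-0.0, -0.04, 0.999, 0.0]
wrist_force: [-0.1, -0.0, -0.1]
opening: 0.595
grasp_force: 0.0
```

```bash
python3 - <<'E'
from h import *
im,z,P,k=cam("wrist"); save("pics/w3.png",im); np.savez("w3",im=im,z=z,P=P,**k); go(list(rd(.045,.1)[:2])+[.24])
E
```

```text
t 7.47 at [0.5198 0.0293 0.2399] shift [-0.011  -0.005  -0.0001] rot [-0.01 -0.06  0.14]
```

View pics/w3.png

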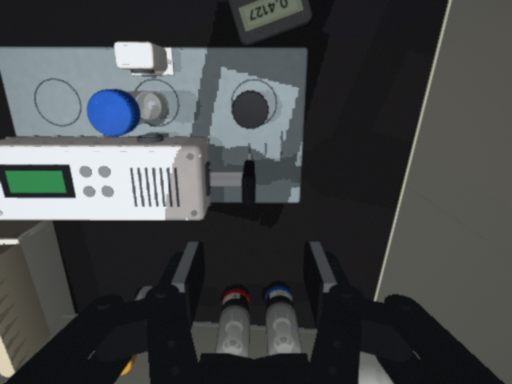

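The tube stands with its foot at (153,105) inside the middle ring (155,102). The tab is at (249,182). The line marks are in shadow, so I compute from here.

```bash
python3 - <<'E'
from h import *
d=np.load("w3.npz"); k={a:d[a] for a in("T","f","cx","cy")}; P,z,im=d["P"],d["z"],d["im"]; X,Y,Z=np.moveaxis(P,-1,0)
v,u=np.mgrid[:384,:512]; s=(u>225)&(u<275)&(v>145)&(v<215)
t=s&(abs(Z-.088)<.006); n=np.argwhere(t)[:,::-1].astype(np.float32); r=cv2.minAreaRect(n); print("tab",r,[ray(k,*q,.088).round(4).tolist() for q in cv2.boxPoints(r)],"ctr",ray(k,*r[0],.088),P[t].mean(0))
c=(v<140)&(u<150)&(abs(Z-.127)<.006); r=cv2.minEnclosingCircle(np.argwhere(c)[:,::-1].astype(np.float32)); print("cap",r,ray(k,*r[0],.128),"ring",ray(k,155,102,.014))
c=(v<140)&(u>200)&(abs(Z-.078)<.006); print("ref",P[c].mean(0),rd(-.03,.105))
cr=im[90:215,190:310].astype(float); cr=np.clip(cr*2.2,0,255).astype(np.uint8); save("pics/w3c.png",cv2.resize(cr,None,fx=4.5,fy=4.5,interpolation=2))
E
```

```text
tab ((248.0, 190.0), (30.0, 12.0), 90.0) [[0.5138, 0.0195, 0.088], [0.5129, 0.0303, 0.088], [0.5419, 0.0327, 0.088], [0.5428, 0.0215, 0.088]] ctr [0.52759396 0.02598606 0.088     ] [0.52859726 0.02605165 0.08593476]
cap ((110.5, 112.5), 25.544178009033203) [ 0.46313656 -0.07732058  0.128     ] ring [ 0.46209388 -0.07963793  0.014     ]
ref [0.45690762 0.02204478 0.07659799] [0.45603292 0.02438897 0.        ]
```

View pics/w3c.png

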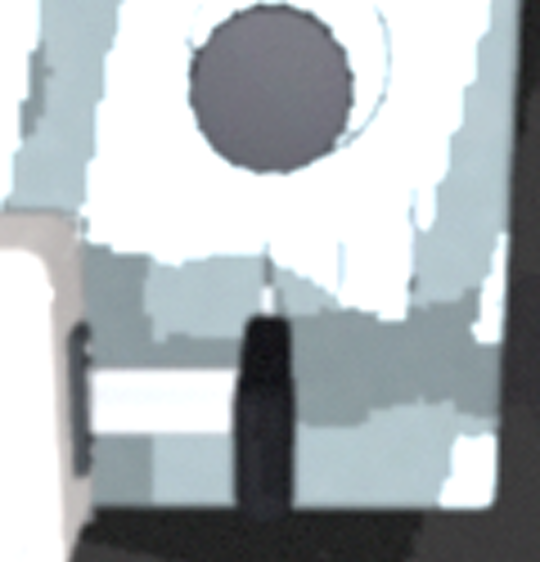

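The pointer (crop 268,300) stands at the first short line, with the second at x=342 and the long line at (412,235). The tab centre is (0.529, 0.0257).

```bash
python3 - <<'E'
from h import *
go([.5295,.0257,.080])
E
```

```text
t 7.47 at [0.5198 0.0293 0.2399] shift [-0.0095 -0.0043  0.1599] rot [-0.01 -0.06  0.14]
```

Request:
servo_tool:
  series: "0.15 -0.0095 -0.0045 0 0 0 0;0.15 -0.0095 -0.0045 0.02 0 0 0;0.15 -0.0095 -0.0045 0.045 0 0 0;0.15 -0.0095 -0.0045 0.07 0 0 0;0.15 -0.0095 -0.0045 0.095 0 0 0;0.15 -0.0095 -0.0045 0.115 0 0 0;0.15 -0.0095 -0.0045 0.13 0 0 0;0.15 -0.0095 -0.0045 0.142 0 0 0;0.15 -0.0095 -0.0045 0.152 0 0 0;0.15 -0.0095 -0.0045 0.158 0 0 0;0.15 -0.0095 -0.0045 0.159 0 0 0;0.15 -0.0095 -0.0045 0.159 0 0 0"

```text
time_s: 8.47
eef_pos: [0.53, 0.0249, 0.0814]
eef_rot: [0.0, -0.039, 0.999, -0.0]
wrist_force: [0.9, -0.9, 0.6]
opening: 0.425
grasp_force: 0.0
```

Request:
servo_tool:
  series: "0.3 0 0 0 0 0 0;0.45 0 0 0 0 0 0;0.6 0 0 0 0 0 0;0.7 0 0 0 0 0 0;0.8 0 0 0 0 0 0;1 0 0 0 0 0 0;1 0 0 0 0 0 0;1 0 0 0 0 0 0;1 0 0 0 0 0 0"

```text
time_s: 9.22
eef_pos: [0.5303, 0.0259, 0.0821]
eef_rot: [0.001, -0.039, 0.999, 0.0]
wrist_force: [-0.8, 4.1, 6.4]
opening: 0.131
grasp_force: 58.7
```

```bash
python3 - <<'E'
from h import *
o=ctrl.get_obs(); print(o["eef_pos"],o["wrist_force"],o["torque"])
im,z,P,k=cam("wrist"); save("pics/w4.png",im); np.savez("w4",im=im,z=z,P=P,**k)
E
```

```text
[0.5302713  0.02590693 0.0820721 ] [-0.76394027  4.10673011  6.3558168 ] [0.65699563 0.17185185 0.02374228]
```

View pics/w4.png

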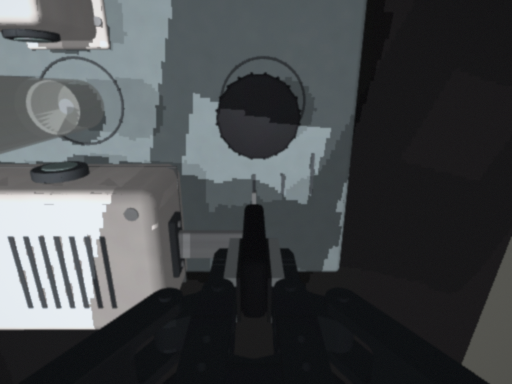

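The tab is gripped, with its pointer tip at (253,195), the zero line at x=253, the half line at 282 and the long line at 313. Now I pull slowly.

Request:
servo_tool:
  series: "1 0 0.003 0 0 0 0;1 0 0.007 0 0 0 0;1 0 0.012 0 0 0 0;1 0 0.017 0 0 0 0;1 0 0.022 0 0 0 0;1 0 0.027 0 0 0 0;1 0 0.031 0 0 0 0;1 0 0.034 0 0 0 0;1 0 0.035 0 0 0 0;1 0 0.036 0 0 0 0;1 0 0.036 0 0 0 0;1 0 0.036 0 0 0 0"

```text
time_s: 10.27
eef_pos: [0.5276, 0.0598, 0.0821]
eef_rot: [0.001, -0.039, 0.999, -0.001]
wrist_force: [-1.4, -6.0, 5.8]
opening: 0.124
grasp_force: 58.9
```

```bash
python3 - <<'E'
from h import *
o=ctrl.get_obs(); print(o["eef_pos"],o["wrist_force"],o["opening"])
im,z,P,k=cam("wrist"); np.savez("w5",im=im,z=z,P=P,**k)
cr=np.clip(im[120:250,170:330]*2.,0,255).astype(np.uint8); save("pics/w5.png",cv2.resize(cr,None,fx=4.5,fy=4.5,interpolation=2))
E
```

```text
[0.52764972 0.05976655 0.08205028] [-1.37045289 -5.9639473   5.8382487 ] 0.12423237358774587
```

View pics/w5.png

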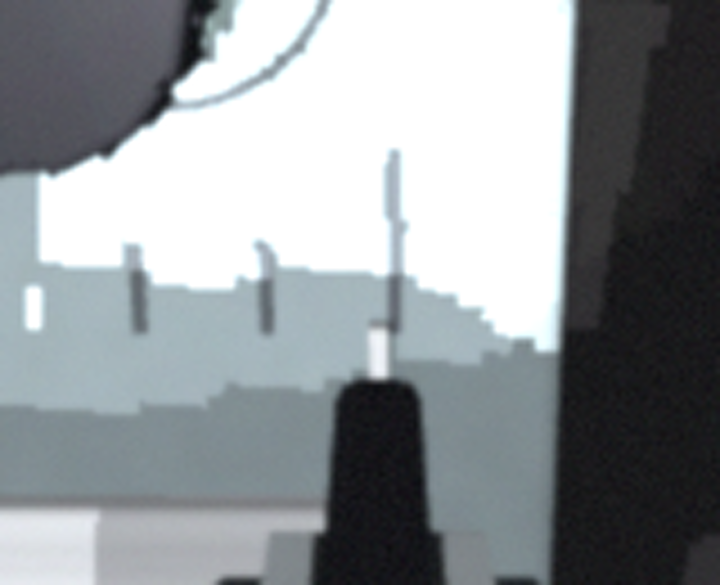

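The pointer (379,350) is about 16 px, or 2.2 mm, short of the long line (395,310), so I correct by that.

Request:
servo_tool:
  series: "1 0 0.001 0 0 0 0;1 0 0.0022 0 0 0 0;1 0 0.0022 0 0 0 0;1 0 0.0022 0 0 0 0;1 0 0.0022 0 0 0 0;1 0 0.0022 0 0 0 0;1 0 0.0022 0 0 0 0"

```text
time_s: 10.9
eef_pos: [0.5275, 0.0619, 0.0821]
eef_rot: [0.001, -0.039, 0.999, -0.001]
wrist_force: [-1.4, -6.6, 5.5]
opening: 0.132
grasp_force: 58.9
```

```bash
python3 - <<'E'
from h import *
o=ctrl.get_obs(); print(o["eef_pos"],o["wrist_force"],o["opening"])
im,z,P,k=cam("wrist")
cr=np.clip(im[120:250,170:330]*2.,0,255).astype(np.uint8); save("pics/w6.png",cv2.resize(cr,None,fx=4.5,fy=4.5,interpolation=2))
E
```

```text
[0.52748297 0.06185485 0.08205551] [-1.43152533 -6.57017651  5.5250832 ] 0.13241664508880174
```

View pics/w6.png

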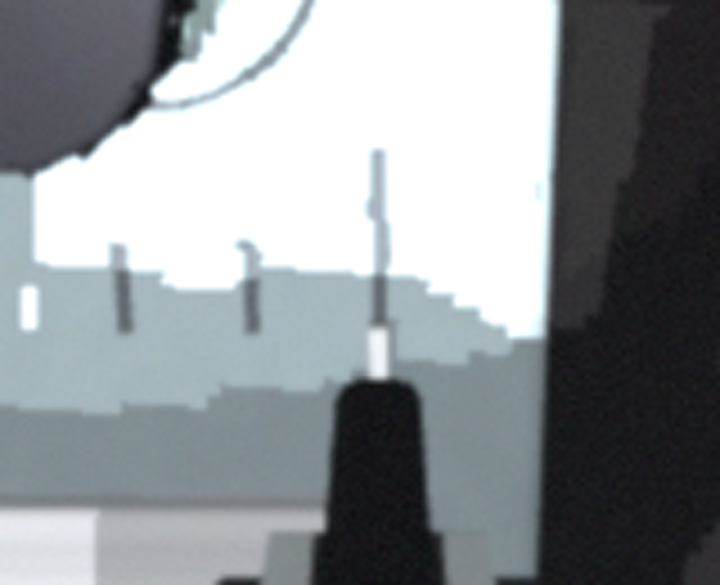

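The pointer (379,350) now meets the long line (380,310), the force is steady at about 6.6 N, and the grip holds. I hand in.

```bash
python3 -c "
from bench import ctrl
print(ctrl.hand_in())"
```

```text
the job is handed in; nothing more can be done
None
```

The sample tube was slid into the middle ring and released, then the shutter slide was pulled to the long line and is still held there; I handed the job in at about 11 s, and no verdict came back.

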